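# Cap the pigment mill and hold it on pulse

### The arm

A 6-joint arm with a two-finger parallel gripper is mounted at the origin on a cart in front of the work surface, level with it; the furniture and walls round the work are solid. World frame = base frame: x ahead of the robot, y to its left, z up, the work surface at z = 0. Lengths are in m, angles in rad, forces in N, time in s.
With the tool pointing down it reaches from about 0.375 to 0.9 m from the base axis. Payload 3.1 kg.
Tool frame: the origin (TCP) lies on the centre line of the jaws, within the pads' length; the fingertips stand 14 mm ahead of it and the grasp point (between the pads) lies 5 mm behind it; y points along the fingers, z is the direction in which the jaws open and shut, and the axes are right-handed (so a half turn about y gives the same grasp; the last joint's range is limited). The gripper opens to 87 mm and grips with 3 to 60 N. Pads are 19 mm wide; open, the fingers measure 117 mm over their backs; the gripper's body (75 mm by 190 mm) begins 51 mm behind the grasp point.
Start: joints at [-1.438, 0.527, 1.433, -0, 1.181, -0.178], TCP at [0.191, -0.595, 0.237] pointing down, gripper open.
Joint ranges: [-3.08, 3.08], [-0.75, 2.2], [0.22, 2.44], [-1.43, 4.57], [0, 2.65], [-2.85, 2.85]. Speed limits (rad/s): [2.79, 2.79, 3.14, 3.14, 3.14, 3.14].

### API

Orientations are given as a unit quaternion [x, y, z, w].
In Python, from rig import robot, vision gives the robot as it stands.
- The arm moves only by the shell command python3 -m crank 'ROWS' [FORCE]. ROWS is JSON, a list of rows, each a list of 7 numbers: the shift along the tool's x, y, z as a fraction of full scale, then the turn, a rotation vector about the tool's x, y, z as a fraction of full scale, then the gripper command: -1 is shut, 1 is fully open, values between are in proportion. In form: [[x, y, z, wx, wy, wz, grip], ...]. A call has 1 to 10 rows; each row is the pose to reach, as a shift and turn from the pose commanded when the call began, along the tool's axes at that moment, turning the shorter way round; what a row does not reach only later rows make up. Full scale, the value 1, is 50 cm for a shift and pi rad for a turn. A row lasts 1/8 s, in which the tool goes at most 62.5 mm and 10.7 degrees, less where a joint would pass 70% of its speed; a pose out of reach is approached as far as the arm can. A call with a number of a shift or a turn outside -1 to 1 is refused whole. A call with a gripper value outside its range is refused whole. The fingers move at their own pace and stop on an object; FORCE is the grip in N (left out, the last holds). Time passes only in rows, so rows that repeat a pose let the fingers close. It gives the time, the measured TCP pose, the force and the opening at its end, in the units of the state.
- robot.get_obs(): the state, without advancing time (a new reading comes with each control period).
- vision.camera(name): name is "scene" or "top" or "wrist"; returns the picture (384x512x3 uint8, blue, green, red); there is no depth.
- vision.camera_info(name): a dict with "vfov" (degrees; the focal length in pixels is half the picture's height over the tangent of half this angle, whatever the lens; pixels are square), "cx", "cy" (the principal point, pixels), "world_from_camera" (4x4, takes a point from camera to world coordinates); the wrist camera has in their place "tool_from_camera" (4x4, takes a point from camera to tool coordinates, whose origin is the TCP and whose axes are the tool frame's). Camera axes: x right, y up, looking along -z (the intrinsics and any distortion apply to the point x, -y, -z); pixel columns grow to the right and rows downward; lengths in m; the calibration is good to about 2 mm. A picture is of the moment at which its call begins: read the wrist's pose just before it. camera_info takes no time and is no camera call.
- robot.hand_in(): hands the job in, once; it reports no verdict.
The state is a dict: "time": time; "q": joint angles; "joint_velocities": joint speeds; "joint_torque": joint torques, N m; "position": TCP position; "tool_rot": TCP orientation; "ft_force": force on the tool from outside, world axes, zero at the start; "moment": the same for the moment, N m; "grip_width": finger opening in m.
Only numpy, scipy, OpenCV 4.12 (cv2) and the standard library are available. Lean on these libraries where they do the work, as an engineer would, in place of code of your own. Each camera call takes 0.05 s, during which the arm holds its last target.

### The job

The blue lid of the pigment mill lies upside down on the bench: turn it over so that its window faces up, and lower it into the mill's mouth, its two lugs through the two slots, until it is fully home. Then twist it clockwise (seen from above) against its spring to the orange half-turn marks, where the mill pulses, and finish while still gripping it and holding it there: it springs back if let go, and must not click into the lock at the red dots. Leave the cup, ink jar, tape roll and spatula where they are.

Things in the scene. Friction and masses are not known exactly. Their poses are not given: they have to be found in the camera images.
- lid_center (a point): Centre of the lid's cap: blue rounded square 58 x 58 mm, 20 mm thick, flat upright sides, 0.13 kg. z points out of the top face (dark ring round a pale window); white lines at its +x and -x edges mark the lugs; a half turn about z looks the same. Starts upside down (z down, centre 10 mm above the bench). Standing on a side the centre is 29 mm up; right way up it rests on its spigot, centre 24 mm up.
- lid_spigot (a point): Centre of the free end of the lid's round steel spigot (34 mm across, 14 mm long, end chamfered), 24 mm below the cap's centre along the lid's z axis; points up at the start. Two lugs stand out of it along the lid's +x and -x to a radius of 23.5 mm, each 12 mm wide and 5 mm high, their upper faces 7 mm below the cap.
- mill_mouth (a point): Centre of the mill's open mouth, at its rim, 118 mm above the bench; z up. Bore 38 mm; two slots 17 mm wide in the 5 mm thick lip, along this point's +x and -x, reach out to radius 25.5 mm. Home, the cap rests on the rim (its centre 10 mm above this point), its x axis along the slots either way round; twisted, the lip keeps it down with 2 mm play. Clockwise from above = towards -y from +x.
- mill_deck (a point): Centre of the mill's flat top deck, 100 mm above the bench, axes as the mouth's. The mill is fixed: round white body on a grey base, 121 mm across; the grey metal neck round the mouth is 55 mm across and stands 18 mm above the deck. Marks on the deck 45 mm from the axis: black dots at the slots, orange bars 45 degrees clockwise of them (half turn), red dots 80 degrees clockwise (lock).
- switch_ring (a joint): Turn (rad) of the sprung ring inside the neck that the lugs push round as the lid is twisted clockwise. 0 = at rest. From mid-slot the lid turns about 0.12 rad freely before the ring follows, so 0.67 = lid at the half-turn marks. The spring turns the lid back with 0.04 N m at 0 and 0.11 N m at the half turn. Lock pins resist firmly from 0.91 (0.5 N m to pass them) and click in at 1.15 to 1.28.
- mixing_cup_center (a point): Centre of a white plastic mixing cup, 68 mm across, 85 mm high, standing upright; z axis up. Leave it alone.
- ink_jar_center (a point): Centre of a small ink jar with red lid, 67 mm across, 62 mm high; z axis up. Leave it alone.
- tape_roll_center (a point): Centre of a tape roll lying flat, 72 mm across, 18 mm high. Leave it alone.
- ink_spatula_center (a point): Middle of an ink spatula lying flat, 238 mm long along its y axis, 35 mm wide, 14 mm high. Leave it alone.
Not all that is in view belongs to the job. There is more than one size of the part that bears lid_center; the job needs the smallest.

How it is judged:
On the way, in this order (a step that is already met when the one before it is completed fails the run):
1. the lid is turned over, its window facing up (angle between lid_center's own z axis and vertical below 0.2 rad), for 0.1 s.
2. the lid sits fully home in the mouth, lugs through the slots, not yet twisted (z of lid_center in the frame of mill_mouth below 0.013 m and horizontal distance between lid_center and mill_mouth below 0.004 m and angle between lid_center's own z axis and vertical below 0.12 rad and value of joint switch_ring below 0.35 rad), for 0.05 s.
3. the lid is twisted to the half-turn mark against the spring (z of lid_center in the frame of mill_mouth below 0.0135 m and value of joint switch_ring between 0.48 and 0.9 rad), for 0.3 s.
At the end, for the whole second after the job is handed in: The gripper still holds the lid (grip felt on it), the lid is in the mouth under the lip (cap centre 8 to 13.5 mm above the mouth, within 4 mm of its axis, within 0.12 rad of level), steady, and the switch ring stands at 0.48 to 0.90 rad (half-turn mark at 0.67, about 12 degrees either way) (all of step 3 and z of lid_center in the frame of mill_mouth above 0.008 m and horizontal distance between lid_center and mill_mouth below 0.004 m and angle between lid_center's own z axis and vertical below 0.12 rad and contact force between the fingers and lid above 1 N and angular speed of lid below 0.3 rad/s); the arm keeps its last pose, push and grip.
It fails at once if the lid clicks into the lock (switch ring past 1.15 rad) (value of joint switch_ring above 1.15 rad).
It fails at once if the cup, ink jar, tape roll or spatula is disturbed (moved 25 mm or tipped) (distance of any of mixing_cup_center, ink_jar_center, tape_roll_center, ink_spatula_center from where it was at the start of the episode above 0.025 m or angle between any of mixing_cup_center, ink_jar_center's own z axis and vertical above 0.4 rad).
It also fails if it takes over 72 s, if anything falls off the work surface, if the arm or the gripper's body presses on something with over 40 N, if the wrist force passes 120 N, or if a joint passes its speed limit or range.

## Working session

There is one attempt and no reset: what is moved stays moved. The work goes in short steps, Python scripts to look and compute and a shell command to move; the robot and the scene stay as the last step left them, time stands still between calls to the robot, and variables do not carry over. Pictures are saved under pics/ and viewed, and the job is handed in when it is done.

```bash
ls; mkdir -p pics
python3 - <<'E'
from rig import robot, vision
import cv2,json
print(robot.get_obs())
for n in ["scene","top","wrist"]:
    im=vision.camera(n); cv2.imwrite(f"pics/{n}0.png",im); print(n,{k:(v if not hasattr(v,'tolist') else v.tolist()) for k,v in vision.camera_info(n).items()})
E
```

```text
pics
{'time': 0.0, 'q': array([-1.43852525e+00,  5.28430261e-01,  1.43390802e+00, -1.18490307e-05,
        1.18137899e+00, -1.78480999e-01]), 'joint_velocities': array([ 0.00243866, -0.00053002,  0.00184511,  0.00105601,  0.001603  ,
        0.001709  ]), 'joint_torque': array([-2.90528851e-04, -4.40041351e+01, -1.76591778e+01,  6.31905673e-02,
        5.82204515e-02, -1.74255647e-04]), 'position': array([ 0.19105153, -0.59434696,  0.23559184]), 'tool_rot': array([-0.10941395,  0.69933897, -0.69783686,  0.10944091]), 'ft_force': array([-1.14445606,  0.0707044 , -0.10402456]), 'moment': array([ 0.00642831, -0.00105798, -0.00741707]), 'grip_width': 0.08692355364735312}
scene {'vfov': 43.74073376266932, 'cx': 260.4855443438872, 'cy': 187.05634170871522, 'world_from_camera': [[-0.8292032107061794, 0.308094783319582, -0.4663685665284734, -0.14623406807010128], [-0.5584804628414431, -0.49077220616260925, 0.6687617021650484, 0.8480892051496435], [-0.022838738559097044, 0.8149970835221101, 0.5790148062627448, 0.9353926520115169], [0.0, 0.0, 0.0, 1.0]]}
top {'vfov': 42.61433136143504, 'cx': 244.33618142852993, 'cy': 190.84492723030465, 'world_from_camera': [[0.017365456659916918, 0.9960665319763621, -0.08689018812026776, 0.41463519110940383], [-0.9997853317849071, 0.016316339627794677, -0.01276978499792972, -0.14218408946663286], [-0.01130182563727837, 0.08709328870661291, 0.9961360488404839, 1.3537088436369267], [0.0, 0.0, 0.0, 1.0]]}
wrist {'vfov': 60.60353461993058, 'cx': 252.4971179327455, 'cy': 191.96447135399274, 'tool_from_camera': [[-0.0005670159863836907, -0.9588721036408157, -0.28383792444334316, -0.07809803996436915], [-0.0004132714025495537, 0.28383817052650134, -0.9588721093862903, -0.14906049753126277], [0.999999753849778, -0.00042639371778834884, -0.000557215199371722, 0.000513441258728542], [0.0, 0.0, 0.0, 1.0]]}
```

View pics/scene0.png

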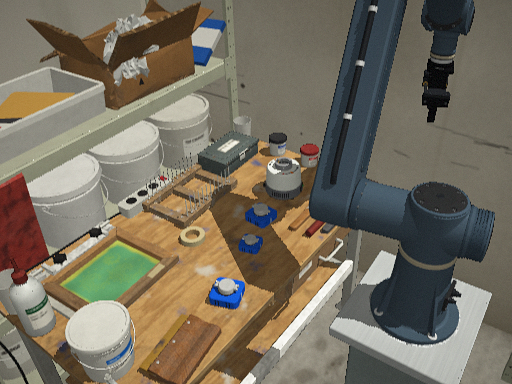

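View pics/top0.png

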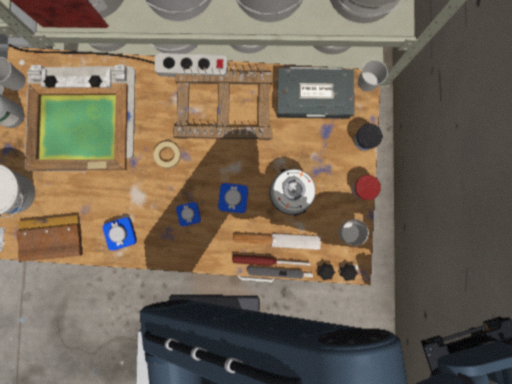

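View pics/wrist0.png

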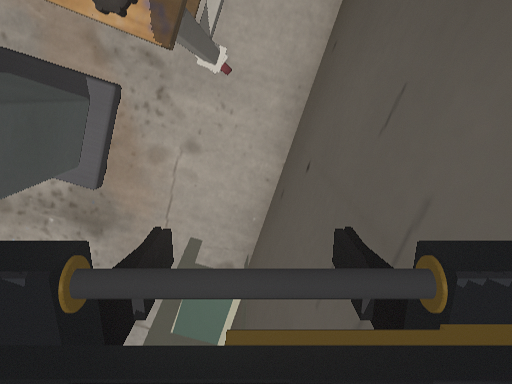

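The smallest lid is at about (189,213) in the top view and (250,243) in the scene view. The mill is at (293,190) in the top view and (284,175) in the scene view. Next I'll zoom in on both.

```bash
cat > h.py <<'E'
import numpy as np, cv2
from scipy.spatial.transform import Rotation as R
from rig import robot, vision
def ray(n,u,v,pose=None):
    i=vision.camera_info(n); f=192/np.tan(np.radians(i['vfov'])/2)
    if 'world_from_camera' in i: T=np.array(i['world_from_camera'])
    else:
        if pose is None:
            o=robot.get_obs(); pose=(o['position'],o['tool_rot'])
        M=np.eye(4); M[:3,:3]=R.from_quat(pose[1]).as_matrix(); M[:3,3]=pose[0]; T=M@np.array(i['tool_from_camera'])
    d=np.array([(u-i['cx'])/f,-(v-i['cy'])/f,-1]); d=T[:3,:3]@d
    return T[:3,3],d/np.linalg.norm(d)
def onz(n,u,v,z,pose=None):
    p,d=ray(n,u,v,pose); return p+d*(z-p[2])/d[2]
def tri(rays):
    A=np.zeros((3,3));b=np.zeros(3)
    for p,d in rays:
        P=np.eye(3)-np.outer(d,d);A+=P;b+=P@p
    x=np.linalg.solve(A,b); return x,[np.linalg.norm((np.eye(3)-np.outer(d,d))@(x-p)) for p,d in rays]
def proj(n,X,pose=None):
    i=vision.camera_info(n); f=192/np.tan(np.radians(i['vfov'])/2)
    if 'world_from_camera' in i: T=np.array(i['world_from_camera'])
    else:
        M=np.eye(4); M[:3,:3]=R.from_quat(pose[1]).as_matrix(); M[:3,3]=pose[0]; T=M@np.array(i['tool_from_camera'])
    c=np.linalg.inv(T)@np.append(X,1); return i['cx']+f*c[0]/-c[2], i['cy']-f*c[1]/-c[2]
def pose():
    o=robot.get_obs(); return np.array(o['position']),np.array(o['tool_rot'])
def rows(p,Rm,p0=None,q0=None):
    """shift/turn fractions from commanded pose (p0,q0) to target pos p, rot matrix Rm (cols tool x,y,z)"""
    if p0 is None: p0,q0=pose()
    M=R.from_quat(q0); s=M.inv().apply(np.array(p)-p0)/0.5
    t=(M.inv()*R.from_matrix(Rm)).as_rotvec()/np.pi
    return np.round(s,4),np.round(t,4)
def crop(n,u0,v0,u1,v1,k,name,im=None):
    im=vision.camera(n) if im is None else im
    cv2.imwrite('pics/'+name,cv2.resize(im[v0:v1,u0:u1],None,fx=k,fy=k,interpolation=cv2.INTER_CUBIC)); return im
E
python3 - <<'E'
from h import *
im=cv2.imread('pics/top0.png'); crop('top',140,150,340,250,4,'t1.png',im)
im=cv2.imread('pics/scene0.png'); crop('scene',200,130,340,310,3,'s1.png',im)
print(vision.camera_info('top').keys())
print(onz('top',189,213,.01),onz('scene',250,243,.02),onz('top',293,190,.118),onz('scene',283,163,.118))
for u,v in [(125,232),(233,198)]: print(onz('top',u,v,.02))
print(R.from_quat(pose()[1]).as_matrix())
E
```

```text
dict_keys(['vfov', 'cx', 'cy', 'world_from_camera'])
[0.46859619 0.02520477 0.01      ] [0.46306309 0.03419295 0.02      ] [ 0.52656424 -0.24880885  0.118     ] [ 0.52519591 -0.24317572  0.118     ]
[0.413845   0.19604547 0.02      ]
[ 0.51095446 -0.09462687  0.02      ]
[[-9.52079690e-01 -2.49182322e-04  3.05849967e-01]
 [-3.05849945e-01  1.67529841e-03 -9.52078255e-01]
 [-2.75148894e-04 -9.99998566e-01 -1.67122999e-03]]
```

View pics/t1.png

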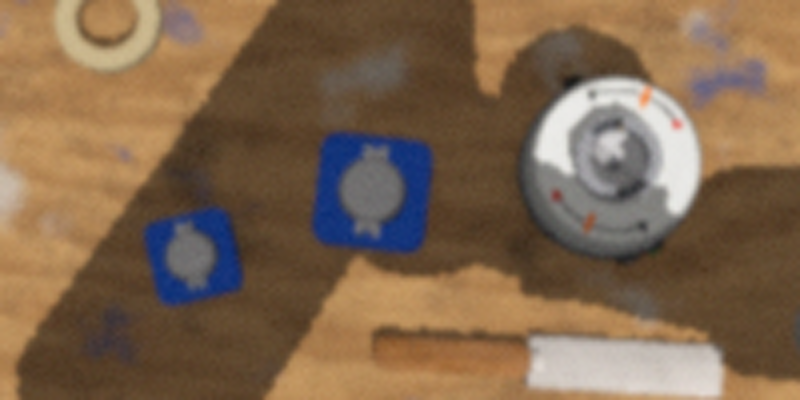

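View pics/s1.png

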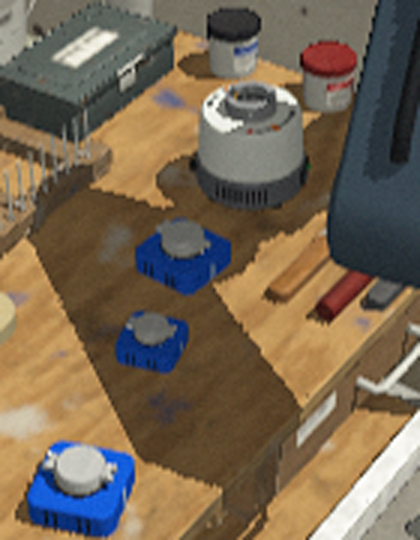

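```bash
python3 - <<'E'
from h import *
def down(yaw):
    c,s=np.cos(yaw),np.sin(yaw); return np.array([[-c,0,s],[-s,0,-c],[0,-1,0]]).astype(float)
print(rows([0.469,0.025,0.24],down(np.radians(15.5))))
print(rows([0.30,-0.35,0.30],down(np.radians(15.5))))
E
cat >> h.py <<'E'
def down(yaw):
    c,s=np.cos(yaw),np.sin(yaw); return np.array([[-c,0,s],[-s,0,-c],[0,-1,0]]).astype(float)
E
```

```text
(array([-0.9081, -0.0065, -1.0097]), array([ 0.0005,  0.0128, -0.0001]))
(array([-0.357 , -0.1277, -0.3992]), array([ 0.0005,  0.0128, -0.0001]))
```

```bash
python3 -m crank '[[0,-0.1,0,0,0,0,1],[-0.18,-0.12,-0.2,0,0.006,0,1],[-0.357,-0.12,-0.4,0,0.013,0,1],[-0.357,-0.12,-0.4,0,0.013,0,1],[-0.5,-0.12,-0.55,0,0.013,0,1],[-0.7,-0.1,-0.75,0,0.013,0,1],[-0.9,-0.01,-1,0,0.013,0,1],[-0.908,-0.007,-1,0,0.013,0,1],[-0.908,-0.007,-1,0,0.013,0,1],[-0.908,-0.007,-1,0,0.013,0,1]]'
```

```text
time: 1.4
position: [0.4233, -0.0838, 0.2569]
tool_rot: [0.095, -0.701, 0.701, -0.095]
ft_force: [0.1, -0.5, 0.4]
grip_width: 0.0874
```

Run:
```python
from h import *
print(rows([0.469,0.025,0.2],down(np.radians(15.5))), robot.get_obs()['joint_velocities'])
```

```text
(array([-0.1459,  0.1138, -0.1855]), array([-0.0002, -0.0003, -0.0002])) [ 1.19570931e+00  2.26483450e-01 -8.21513985e-02 -5.05782760e-04
 -1.65843854e-01  1.18432379e+00]
```

```bash
python3 -m crank '[[-0.13,0.1,-0.17,0,0,0,1],[-0.13,0.1,-0.17,0,0,0,1],[-0.13,0.1,-0.17,0,0,0,1],[-0.13,0.1,-0.17,0,0,0,1]]'
python3 - <<'E'
from h import *
p=pose(); im=vision.camera('wrist'); cv2.imwrite('pics/w1.png',im); print(p); np.save('pw1.npy',np.concatenate(p)); print(robot.get_obs()['q'])
E
```

```text
time: 1.9
position: [0.4626, 0.0135, 0.207]
tool_rot: [0.096, -0.701, 0.701, -0.095]
ft_force: [0.8, -0.5, 0.4]
grip_width: 0.0869
(array([0.4625694 , 0.01351466, 0.20702176]), array([ 0.09566293, -0.70052227,  0.70073867, -0.09530197]))
[-2.14024034e-01  3.55659420e-01  1.85973786e+00 -5.13677790e-04
  9.25705041e-01  1.08770184e+00]
```

View pics/w1.png

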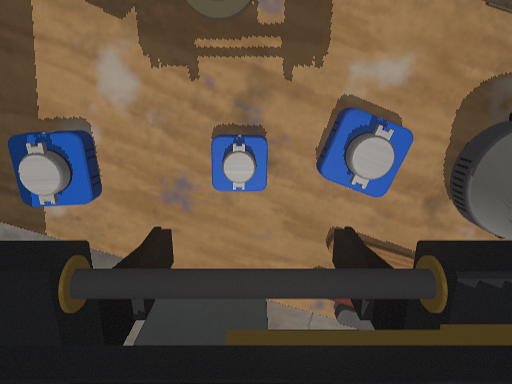

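Run:
```python
from h import *
im=cv2.imread('pics/w1.png'); crop('',200,120,280,200,8,'w1c.png',im)
```

```text
(no output)
```

View pics/w1c.png

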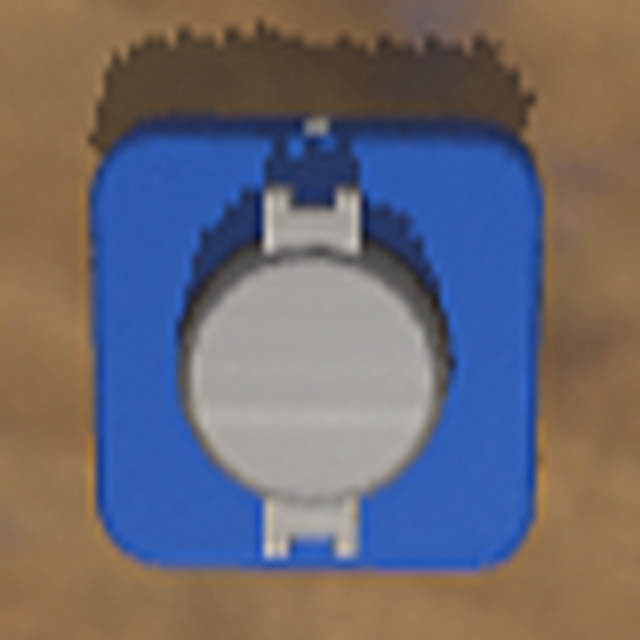

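Run:
```python
from h import *
a=np.load('pw1.npy');P=(a[:3],a[3:])
print('face c',onz('wrist',239.7,163.8,.02,P),'spig',onz('wrist',239.2,166.6,.034,P))
L=onz('wrist',211.9,163.8,.02,P);Rr=onz('wrist',267.6,163.8,.02,P);print('w',np.linalg.norm(L-Rr))
l=onz('wrist',120/8+224+0,120+187/8,.034-.0,P)
print(tri([ray('wrist',239.2,166.6,P),ray('top',187.5,214)]), tri([ray('wrist',239.2,166.6,P),ray('scene',200+152/3,130+326/3)]))
d=onz('wrist',200+310/8,120+225/8,.03,P)-onz('wrist',200+312/8,120+525/8,.03,P);print('lug yaw',np.degrees(np.arctan2(d[1],d[0])))
# vertical edges of face
for u1,u2 in [((98,200),(104,500)),((541,200),(536,500))]:
    e=onz('wrist',200+u1[0]/8,120+u1[1]/8,.02,P)-onz('wrist',200+u2[0]/8,120+u2[1]/8,.02,P);print(np.degrees(np.arctan2(e[1],e[0])))
# mill
c=lambda x,y:(140+x/4,150+y/4)
print('mouth top z.118',onz('top',*c(615,152),.118),'tri',tri([ray('top',*c(615,150)),ray('scene',200+250/3,130+95/3)]))
A=onz('top',*c(592,94),.1);B=onz('top',*c(643,226),.1);print('dots',A,B,(A+B)/2,np.linalg.norm(A-B),np.degrees(np.arctan2(*(A-B)[1::-1])))
A=onz('top',*c(645,97),.1);B=onz('top',*c(589,222),.1);print('orange',A,B,(A+B)/2,np.linalg.norm(A-B),np.degrees(np.arctan2(*(A-B)[1::-1])))
A=onz('top',*c(678,124),.1);B=onz('top',*c(557,195),.1);print('red',A,B,(A+B)/2,np.linalg.norm(A-B),np.degrees(np.arctan2(*(A-B)[1::-1])))
```

```text
face c [0.46796482 0.02807125 0.02      ] spig [0.46799973 0.02806595 0.034     ]
w 0.05794695153667269
(array([0.46532958, 0.02779618, 0.02160851]), [np.float64(4.889628046647218e-05), np.float64(4.8896280466516596e-05)]) (array([0.4662861 , 0.02731001, 0.0293307 ]), [np.float64(0.0009542826119522261), np.float64(0.0009542826119520658)])
lug yaw 15.252508992918775
14.703047408205725
15.349312892100006
mouth top z.118 [ 0.53165174 -0.25065104  0.118     ] tri (array([ 0.53143587, -0.25171654,  0.11641809]), [np.float64(0.0018807208696170964), np.float64(0.001880720869617328)])
dots [ 0.57042504 -0.23719534  0.1       ] [ 0.48633758 -0.27044186  0.1       ] [ 0.52838131 -0.2538186   0.1       ] 0.0904214184183864 21.572864325548604
orange [ 0.56903275 -0.27110885  0.1       ] [ 0.48831276 -0.23607881  0.1       ] [ 0.52867276 -0.25359383  0.1       ] 0.08799330097022019 -23.45938782076677
red [ 0.55199082 -0.29230447  0.1       ] [ 0.50521172 -0.21552365  0.1       ] [ 0.52860127 -0.25391406  0.1       ] 0.0899087254834519 -58.6479241827062
```

```bash
cat >> h.py <<'E'
def tl(yawdeg,phideg):
    a=np.radians(yawdeg);p=np.radians(phideg);f=np.array([np.cos(a),np.sin(a),0]);u=np.array([0,0,1.])
    y=np.sin(p)*f-np.cos(p)*u; x=-(np.cos(p)*f+np.sin(p)*u); return np.stack([x,y,np.cross(x,y)],1)
def tcp(C,yaw,phi,ahead): return np.array(C)-ahead*tl(yaw,phi)[:,1]
E
python3 - <<'E'
from h import *
C=[.468,.028,.010]; M=tl(15.2,-25); g=tcp(C,15.2,-25,.010)
print(g, rows(g+[0,0,.06],M), rows(g,M))
E
```

```text
[0.47207834 0.02910806 0.01906308] (array([-0.0266,  0.2566, -0.0264]), array([-0.0005,  0.0012, -0.139 ])) (array([-0.0266,  0.3766, -0.0265]), array([-0.0005,  0.0012, -0.139 ]))
```

```bash
python3 -m crank '[[-0.027,0.1,-0.026,0,0.001,-0.05,1],[-0.027,0.2,-0.026,0,0.001,-0.1,1],[-0.027,0.256,-0.026,0,0.001,-0.139,1],[-0.027,0.256,-0.026,0,0.001,-0.139,1],[-0.027,0.256,-0.026,0,0.001,-0.139,1]]' 40
python3 - <<'E'
from h import *
C=[.468,.028,.010]; M=tl(15.2,-25); g=tcp(C,15.2,-25,.010)
print(pose(),g, rows(g,M)); print(robot.get_obs()['q'])
E
```

```text
time: 2.58
position: [0.4722, 0.0288, 0.0804]
tool_rot: [0.242, -0.664, 0.705, 0.06]
ft_force: [-0.5, 0.5, 0.5]
grip_width: 0.0869
(array([0.47224387, 0.02876495, 0.08040529]), array([ 0.24215199, -0.66396883,  0.70493241,  0.05981725])) [0.47207834 0.02910806 0.01906308] (array([-0.0515,  0.1113, -0.0009]), array([-0.0003, -0.0002, -0.0006]))
[-0.08487695  0.74144024  1.64295303 -0.15813576  1.17239869  1.31325718]
```

```bash
python3 -m crank '[[-0.026,0.056,0,0,0,0,1],[-0.051,0.111,-0.001,0,0,0,1],[-0.051,0.111,-0.001,0,0,0,1],[-0.051,0.111,-0.001,0,0,0,-1],[-0.051,0.111,-0.001,0,0,0,-1],[-0.051,0.111,-0.001,0,0,0,-1],[-0.051,0.111,-0.001,0,0,0,-1],[-0.051,0.111,-0.001,0,0,0,-1],[-0.051,0.111,-0.001,0,0,0,-1]]' 40
```

```text
time: 3.7
position: [0.4721, 0.0302, 0.0186]
tool_rot: [0.243, -0.664, 0.705, 0.06]
ft_force: [0.9, 0.2, 4.6]
grip_width: 0.0575
```

Run:
```python
from h import *
for n,u,v,z in [('tape',166,153,.01),('frame',222,105,.02),('biglid',233,198,.02),('biglid2',119,233,.02),('spat',300,242,.01),('bench edge',160,268,0),('green frame',75,125,0)]: print(n,onz('top',u,v,z))
p0,q0=pose()
C=np.array([.468,.028,.010])
for Ct in [[.50,.03,.12],[.50,.03,.031],[.54,-.01,.12]]:
    print(Ct,rows(tcp(Ct,15.2,65,.010),tl(15.2,65)))
print(rows(p0+[0,0,.1],tl(15.2,-25)))
```

```text
tape [0.63327434 0.09335182 0.01      ]
frame [ 0.76804878 -0.059233    0.02      ]
biglid [ 0.51095446 -0.09462687  0.02      ]
biglid2 [0.41086624 0.21222867 0.02      ]
spat [ 0.39507148 -0.27833092  0.01      ]
bench edge [0.31765766 0.10159466 0.        ]
green frame [0.71026416 0.35322884 0.        ]
[0.5, 0.03, 0.12] (array([ 0.057 , -0.2066,  0.0152]), array([-1.e-04,  7.e-04,  5.e-01]))
[0.5, 0.03, 0.031] (array([-0.0182, -0.0453,  0.0151]), array([-1.e-04,  7.e-04,  5.e-01]))
[0.54, -0.01, 0.12] (array([ 0.0062, -0.2302,  0.1135]), array([-1.e-04,  7.e-04,  5.e-01]))
(array([ 0.0845, -0.1813,  0.0002]), array([-0.0005,  0.0004,  0.    ]))
```

```bash
python3 -m crank '[[0.03,-0.07,0,0,0,0,-1],[0.084,-0.18,0,0,0,0.05,-1],[0.08,-0.19,0,0,0,0.11,-1],[0.08,-0.2,0.01,0,0,0.17,-1],[0.08,-0.207,0.015,0,0,0.23,-1],[0.07,-0.207,0.015,0,0,0.29,-1],[0.06,-0.207,0.015,0,0,0.35,-1],[0.057,-0.207,0.015,0,0,0.41,-1],[0.057,-0.207,0.015,0,0,0.47,-1],[0.057,-0.207,0.015,0,0.001,0.5,-1]]'
python3 - <<'E'
from h import *
print(robot.get_obs()['q'])
crop('scene',180,100,360,300,3,'s2.png')
Ct=[.50,.03,.12]
print(tcp(Ct,15.2,65,.010),rows(tcp(Ct,15.2,65,.010),tl(15.2,65)))
E
```

```text
time: 4.95
position: [0.4831, 0.0516, 0.1211]
tool_rot: [0.076, 0.748, -0.595, 0.284]
ft_force: [0.1, -0.5, -0.7]
grip_width: 0.0574
[-0.40588617  0.5511919   2.24044186  1.55807574  0.45135935 -0.61914276]
[0.49125398 0.02762376 0.12422618] (array([-0.0093, -0.0117,  0.0485]), array([ 0.0472, -0.0151,  0.1891]))
```

View pics/s2.png

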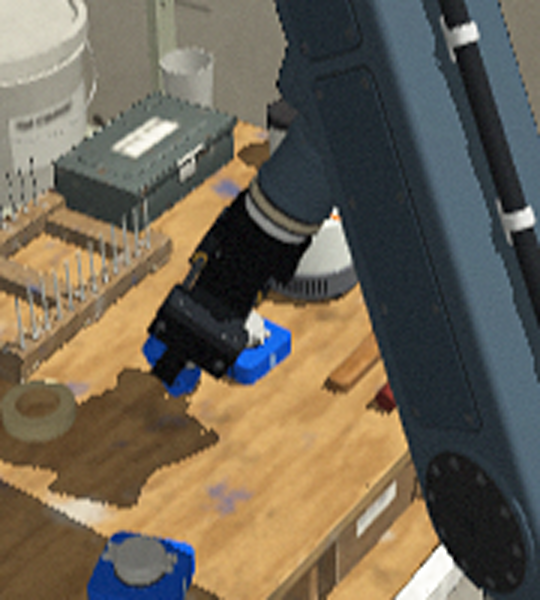

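```bash
cat > fk.py <<'E'
import numpy as np
from scipy.spatial.transform import Rotation as R
from scipy.optimize import least_squares
def fk(q,k):
    h,a,b,L,d,e=k
    A=R.from_euler('z',q[0]);B=A*R.from_euler('y',q[1]);C=B*R.from_euler('y',q[2]);D=C*R.from_euler('z',q[3])*R.from_euler('y',q[4]);E=D*R.from_euler('z',q[5])
    p=np.array([0,0,h])+B.apply([0,d,a])+C.apply([e,0,b])+D.apply([0,0,L])
    return p,E
data=[([-1.43852525,.528430261,1.43390802,0,1.18137899,-.178480999],[0.19105153,-0.59434696,0.23559184],[-0.10941395,0.69933897,-0.69783686,0.10944091]),
([-.214024034,.35565942,1.85973786,-.0005,.925705,1.0877],[0.4625694 , 0.01351466, 0.20702176],[ 0.09566293, -0.70052227,  0.70073867, -0.09530197]),
([-0.08487695,0.74144024,1.64295303,-0.15813576,1.17239869,1.31325718],[0.47224387, 0.02876495, 0.08040529],[ 0.24215199, -0.66396883,  0.70493241,  0.05981725])]
E
python3 - <<'E'
from fk import *
from rig import robot
o=robot.get_obs(); data.append((o['q'],o['position'],o['tool_rot']))
f=lambda k:np.concatenate([fk(q,k)[0]-p for q,p,_ in data])
s=least_squares(f,[.2,.5,.5,.2,.1,0]);print(s.x,np.abs(s.fun).max())
for q,p,r in data: print((fk(q,s.x)[1].inv()*R.from_quat(r)).as_matrix().round(3).tolist())
np.save('k.npy',s.x)
E
```

```text
[0.27380704 0.58817825 0.39152428 0.29137069 0.11114825 0.11416885] 0.00044694249368156837
[[-0.0, 0.0, -1.0], [-1.0, -0.0, 0.0], [-0.0, 1.0, 0.0]]
[[-0.002, 0.0, -1.0], [-1.0, -0.001, 0.002], [-0.001, 1.0, 0.0]]
[[-0.0, 0.0, -1.0], [-1.0, 0.0, 0.0], [0.0, 1.0, 0.0]]
[[0.0, 0.0, -1.0], [-1.0, 0.0, -0.0], [0.0, 1.0, 0.0]]
```

```bash
cat >> fk.py <<'E'
try: K=np.load('k.npy')
except Exception: K=None
LO=np.array([-3.08,-.75,.22,-1.43,0,-2.85]);HI=np.array([3.08,2.2,2.44,4.57,2.65,2.85])
TT=R.from_matrix([[0,0,-1],[-1,0,0],[0,1,0]])
def ik(p,M,q0):
    T=R.from_matrix(M)
    def f(q):
        x,E=fk(q,K); return np.concatenate([(x-p)*5,((E*TT).inv()*T).as_rotvec()])
    s=least_squares(f,np.clip(q0,LO+.01,HI-.01),bounds=(LO,HI)); return s.x,np.abs(s.fun).max()
def iks(p,M,n=30,seed=0):
    rng=np.random.default_rng(seed);out=[]
    for _ in range(n):
        q,e=ik(p,M,rng.uniform(LO,HI))
        if e<1e-3 and not any(np.abs(q-o).max()<.05 for o in out): out.append(q)
    return out
E
python3 - <<'E'
from h import *; from fk import *
print(robot.get_obs()['q'].round(2))
for C,yaw,phi in [([.5,.03,.031],15,65),([.58,.03,.031],15,65),([.58,-.02,.031],15,65),([.64,0,.031],15,65),([.58,0,.031],0,65),([.58,0,.031],-20,65),([.58,-.02,.031],15,-25)]:
    print(C,yaw,phi,[s.round(2).tolist() for s in iks(tcp(C,yaw,phi,.01),tl(yaw,phi))])
E
```

```text
[-0.41  0.55  2.24  1.56  0.45 -0.63]
[0.5, 0.03, 0.031] 15 65 []
[0.58, 0.03, 0.031] 15 65 [[-0.48, 1.22, 2.31, 2.47, 1.43, -1.83]]
[0.58, -0.02, 0.031] 15 65 [[-0.62, 1.19, 2.28, 2.34, 1.36, -1.84]]
[0.64, 0, 0.031] 15 65 [[-0.48, 1.12, 2.15, 2.43, 1.23, -1.66]]
[0.58, 0, 0.031] 0 65 [[-0.37, 1.24, 2.34, 2.81, 1.55, -1.73]]
[0.58, 0, 0.031] -20 65 [[-0.06, 1.18, 2.27, 3.41, 1.43, -1.48]]
[0.58, -0.02, 0.031] 15 -25 [[-0.14, 0.9, 1.35, -0.17, 1.3, 1.25]]
```

```bash
cat > srch.py <<'E'
from h import *; from fk import *
res=[]
for x,y in [(.5,.03),(.56,.0),(.42,.12)]:
  for psi in range(-180,180,30):
    C0=[x,y,.12]
    st=iks(tcp(C0,psi,-25,.01),tl(psi,-25),n=12)
    for q in st:
        ok=True;mx=0;qq=q
        for phi in range(-20,66,5):
            q2,e=ik(tcp(C0,psi,phi,.01),tl(psi,phi),qq)
            if e>1e-3: ok=False;break
            mx=max(mx,np.abs(q2-qq).max());qq=q2
        if not ok: continue
        ql,e=ik(tcp([x,y,.03],psi,65,.01),tl(psi,65),qq)
        qs,e2=ik(tcp([x,y,.03],psi,-25,.01),tl(psi,-25),q)
        if e>1e-3 or e2>1e-3: continue
        m=min((ql-LO).min(),(HI-ql).min(),(qs-LO).min(),(HI-qs).min(),(q-LO).min(),(HI-q).min())
        print(x,y,psi,'step',round(mx,2),'marg',round(m,2),q.round(2).tolist(),ql.round(2).tolist(),flush=True)
E
time python3 srch.py
```

```text
0.5 0.03 60 step 0.18 marg 0.38 [0.05, 0.65, 1.66, -0.41, 1.12, 0.81] [-0.79, 1.09, 2.06, 1.31, 1.13, -1.58]
0.5 0.03 90 step 0.14 marg 0.61 [0.09, 0.6, 1.8, -0.58, 0.87, 0.5] [-0.65, 1.06, 1.72, 0.82, 1.37, -1.28]
0.5 0.03 120 step 0.22 marg 0.31 [0.07, 0.55, 1.96, -0.78, 0.57, 0.19] [-0.48, 1.1, 1.42, 0.51, 1.68, -1.25]
0.56 0.0 30 step 0.31 marg 0.21 [-0.07, 0.75, 1.41, -0.24, 1.36, 1.07] [-0.72, 1.16, 2.23, 1.99, 1.22, -1.82]
0.56 0.0 60 step 0.15 marg 0.54 [-0.0, 0.71, 1.52, -0.41, 1.18, 0.73] [-0.74, 1.06, 1.9, 1.27, 1.18, -1.37]
0.56 0.0 90 step 0.12 marg 0.74 [0.03, 0.65, 1.67, -0.56, 0.92, 0.4] [-0.63, 1.07, 1.55, 0.82, 1.47, -1.16]
0.56 0.0 120 step 0.2 marg 0.46 [-0.0, 0.59, 1.84, -0.7, 0.6, 0.04] [-0.48, 1.14, 1.22, 0.53, 1.8, -1.17]
0.42 0.12 60 step 0.27 marg 0.1 [0.24, 0.61, 1.77, -0.35, 1.1, 0.97] [-0.76, 1.25, 2.34, 1.56, 1.08, -2.07]
0.42 0.12 90 step 0.17 marg 0.45 [0.3, 0.57, 1.89, -0.54, 0.9, 0.69] [-0.6, 1.07, 1.99, 0.94, 1.18, -1.5]
0.42 0.12 120 step 0.2 marg 0.31 [0.31, 0.52, 2.05, -0.78, 0.63, 0.44] [-0.4, 1.06, 1.69, 0.58, 1.46, -1.34]
real	0m24.645s
user	0m25.085s
sys	0m0.096s
```

```bash
cat >> fk.py <<'E'
def path(p0,M0,p1,M1,q0,n=14):
    """straight shift, rotvec scaled; returns joint list"""
    d=(R.from_matrix(M0).inv()*R.from_matrix(M1)).as_rotvec();q=np.array(q0);out=[]
    for i in range(1,n+1):
        t=i/n;q,e=ik(p0+(p1-p0)*t,(R.from_matrix(M0)*R.from_rotvec(d*t)).as_matrix(),q);out.append((q,e))
    return out
E
python3 - <<'E'
from h import *; from fk import *
p,q=pose();M0=R.from_quat(q).as_matrix();qj=robot.get_obs()['q']
C=[.50,.09,.12];M=tl(90,65);t=tcp(C,90,65,.01)
o=path(p,M0,t,M,qj); print([ (a.round(2).tolist(),round(e,4)) for a,e in o[::3]+o[-1:]])
print(rows(t,M), np.linalg.norm(rows(t,M)[1])*180)
for z in (.03,): print(ik(tcp([.5,.09,z],90,65,.01),M,o[-1][0]))
qs=iks(tcp([.5,.09,.03],90,-25,.01),tl(90,-25));print(qs)
# present phi
print(M0)
E
```

```text
[([-0.45, 0.57, 2.24, 1.53, 0.53, -0.71], np.float64(0.0)), ([-0.55, 0.64, 2.2, 1.37, 0.75, -0.87], np.float64(0.0)), ([-0.6, 0.72, 2.11, 1.2, 0.95, -0.98], np.float64(0.0)), ([-0.61, 0.79, 2.0, 1.05, 1.15, -1.07], np.float64(0.0)), ([-0.58, 0.86, 1.86, 0.93, 1.34, -1.16], np.float64(0.0)), ([-0.56, 0.88, 1.81, 0.89, 1.4, -1.19], np.float64(0.0))]
(array([-0.0476,  0.0261, -0.0453]), array([-0.2683, -0.2905,  0.1374])) 75.3540069273028
(array([-0.56137641,  1.05272028,  1.78120522,  0.91703528,  1.31122894,
       -1.3023402 ]), np.float64(4.619638005465276e-12))
[array([ 0.20477804,  0.77828754,  1.77881438, -0.62646962,  0.7835175 ,
        0.69903393])]
[[-0.82860021  0.44985906  0.33323944]
 [-0.22314212  0.28053036 -0.93354717]
 [-0.51344843 -0.84789713 -0.13206501]]
```

```bash
python3 -m crank '[[-0.048,0.026,-0.045,-0.268,-0.291,0.137,-1],[-0.048,0.026,-0.045,-0.268,-0.291,0.137,-1],[-0.048,0.026,-0.045,-0.268,-0.291,0.137,-1],[-0.048,0.026,-0.045,-0.268,-0.291,0.137,-1],[-0.048,0.026,-0.045,-0.268,-0.291,0.137,-1],[-0.048,0.026,-0.045,-0.268,-0.291,0.137,-1],[-0.048,0.026,-0.045,-0.268,-0.291,0.137,-1],[-0.048,0.026,-0.045,-0.268,-0.291,0.137,-1],[-0.048,0.026,-0.045,-0.268,-0.291,0.137,-1],[-0.048,0.026,-0.045,-0.268,-0.291,0.137,-1]]'
python3 - <<'E'
from h import *
p,q=pose();M=tl(90,65);t=tcp([.5,.09,.12],90,65,.01);print(t,rows(t,M),robot.get_obs()['q'].round(2))
im=vision.camera('wrist');cv2.imwrite('pics/w2.png',im)
crop('scene',180,100,360,300,3,'s3.png')
E
```

```text
time: 6.25
position: [0.5003, 0.0822, 0.1259]
tool_rot: [-0.154, 0.691, -0.154, 0.69]
ft_force: [-0.4, 0.1, -1.4]
grip_width: 0.0575
[0.5        0.08093692 0.12422618] (array([ 0.0042, -0.0008, -0.0007]), array([ 0.0003, -0.0006,  0.0007])) [-0.56  0.87  1.81  0.89  1.4  -1.18]
```

View pics/s3.png

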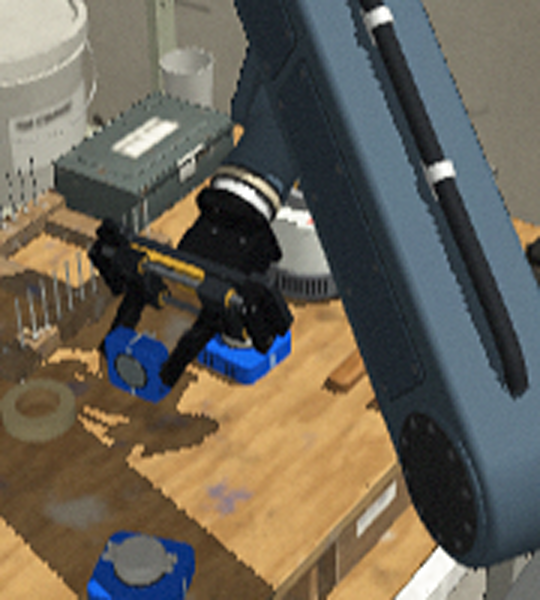

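View pics/w2.png

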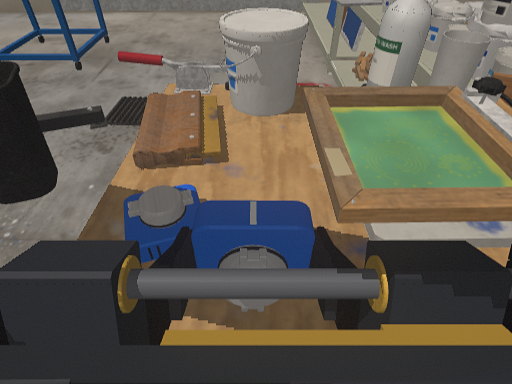

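```bash
python3 -m crank '[[0.08,0.037,0,0,0,0,-1],[0.15,0.07,0,0,0,0,-1],[0.16,0.0745,0,0,0,0,-1],[0.16,0.0745,0,0,0,0,-1],[0.164,0.0765,0,0,0,0,-1],[0.164,0.0765,0,0,0,0,-1],[0.164,0.0765,0,0,0,0,-1]]'
python3 - <<'E'
from h import *
crop('scene',180,150,320,290,4,'s4.png'); print(pose(), robot.get_obs()['ft_force'])
E
```

```text
time: 7.22
position: [0.5017, 0.0813, 0.0356]
tool_rot: [-0.154, 0.69, -0.154, 0.691]
ft_force: [0.2, -1.1, -2.0]
grip_width: 0.0574
(array([0.50159643, 0.081314  , 0.03549347]), array([-0.15401918,  0.68969754, -0.15370017,  0.69063134])) [ 0.07498376  0.2024083  -1.10301753]
```

View pics/s4.png

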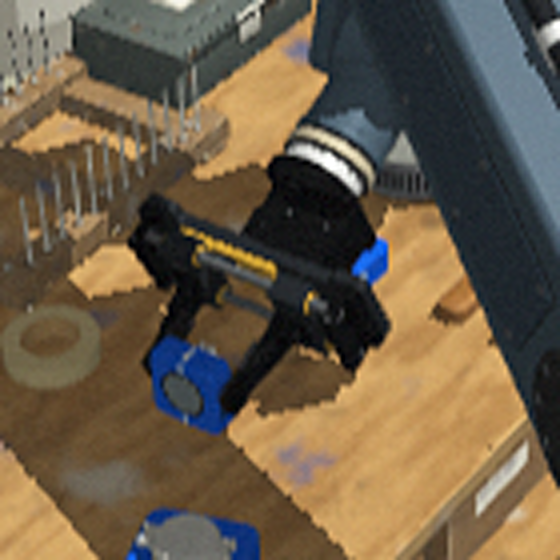

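```bash
python3 -m crank '[[0.0018,0.0008,0,0,0,0,-1],[0.0036,0.0017,0,0,0,0,-1],[0.0036,0.0017,0,0,0,0,-1],[0.0036,0.0017,0,0,0,0,-1]]'
```

```text
time: 7.78
position: [0.5015, 0.0814, 0.0341]
tool_rot: [-0.153, 0.69, -0.153, 0.691]
ft_force: [-0.3, -3.3, 5.6]
grip_width: 0.0576
```

```bash
python3 -m crank '[[0.0018,0.0008,0,0,0,0,-1],[0.0018,0.0008,0,0,0,0,-1],[0.0018,0.0008,0,0,0,0,-1]]'
```

```text
time: 8.15
position: [0.5015, 0.0814, 0.034]
tool_rot: [-0.152, 0.69, -0.152, 0.691]
ft_force: [-1.2, -5.5, 8.8]
grip_width: 0.0576
```

```bash
python3 -m crank '[[0,0,0,0,0,0,1],[0,0,0,0,0,0,1],[0,0,0,0,0,0,1],[0,0,0,0,0,0,1],[0,-0.1,0,0,0,0,1],[0,-0.2,0,0,0,0,1],[-0.06,-0.25,0,0,0,0,1],[-0.1,-0.26,0,0,0,0,1]]'
python3 - <<'E'
from h import *; from fk import *
crop('scene',180,150,320,290,4,'s5.png'); im=vision.camera('wrist');cv2.imwrite('pics/w5.png',im);P=pose();np.save('pw5.npy',np.concatenate(P));print(P)
E
```

```text
time: 9.15
position: [0.502, -0.0163, 0.1335]
tool_rot: [-0.154, 0.689, -0.155, 0.691]
ft_force: [-0.8, -0.1, -0.4]
grip_width: 0.0871
(array([ 0.50133186, -0.01421081,  0.13392259]), array([-0.15437637,  0.68933819, -0.15356882,  0.69093952]))
```

View pics/s5.png

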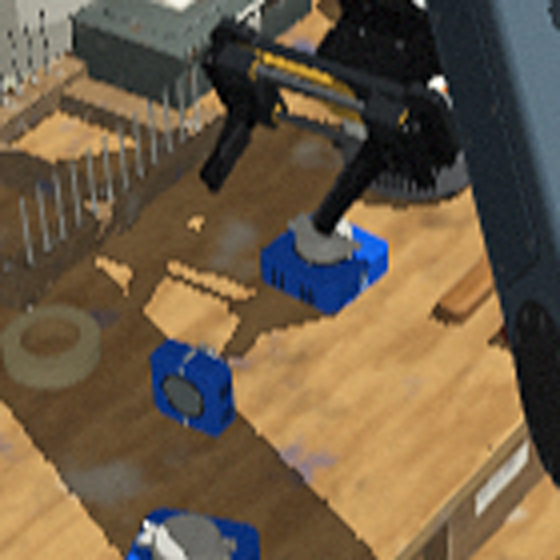

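View pics/w5.png

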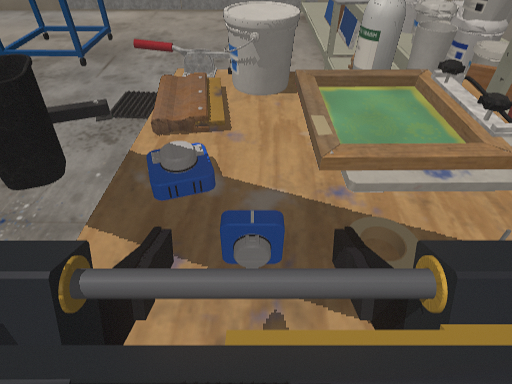

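Run:
```python
from h import *; from fk import *
a=np.load('pw5.npy');P5=(a[:3],a[3:])
print('spig',onz('wrist',252.5,252,.029,P5),'top',onz('wrist',252.5,217,.058,P5),onz('wrist',252.5,211,.058,P5))
p,q=pose();M0=R.from_quat(q).as_matrix();qj=robot.get_obs()['q']
C=[.5015,.0905,.029];M=tl(90,-25);g=tcp(C,90,-25,.005);h=g+[0,0,.09]
o=path(p,M0,h,M,qj);print(o[-1],max(e for _,e in o),np.abs(np.diff([a for a,_ in o],axis=0)).max())
print(g,h,rows(h,M))
```

```text
spig [0.50158222 0.07125233 0.029     ] top [0.50148162 0.08737444 0.058     ] [0.50146532 0.09489292 0.058     ]
(array([ 0.20125381,  0.62923505,  1.74856808, -0.54187671,  0.9321344 ,
        0.56595767]), np.float64(2.5673907444456745e-15)) 2.962739109602097e-09 0.1957606989085287
[0.5015     0.09261309 0.03353154] [0.5015     0.09261309 0.12353154] (array([-0.072 ,  0.2022,  0.0006]), array([-0.0005,  0.0008, -0.4991]))
```

Run:
```python
from h import *
crop('',205,195,305,275,7,'w5c.png',cv2.imread('pics/w5.png'))
```

```text
(no output)
```

View pics/w5c.png

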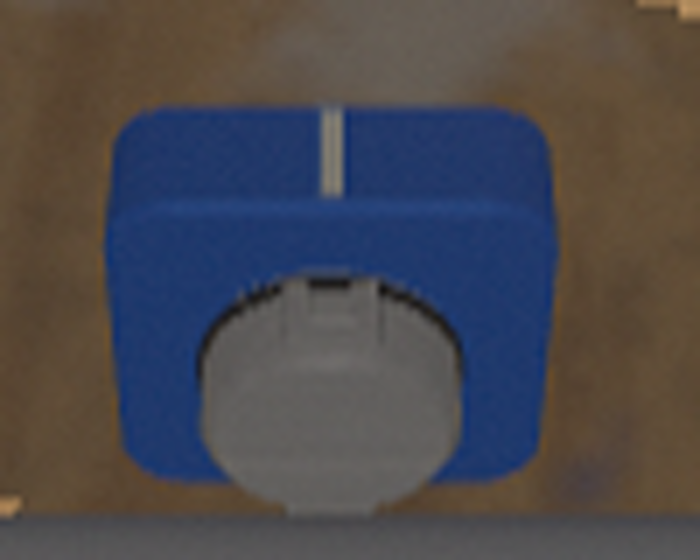

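```bash
python3 -m crank '[[-0.04,0,0,0,0,-0.06,1],[-0.06,0.05,0,0,0,-0.12,1],[-0.07,0.1,0,0,0,-0.18,1],[-0.07,0.15,0,0,0,-0.24,1],[-0.072,0.2,0,0,0,-0.3,1],[-0.072,0.2,0,0,0,-0.36,1],[-0.072,0.2,0,0,0,-0.42,1],[-0.072,0.2,0,0,0,-0.48,1],[-0.072,0.2,0,0,0,-0.499,1],[-0.072,0.2,0,0,0,-0.499,1]]'
python3 - <<'E'
from h import *
C=[.5015,.0895,.029];M=tl(90,-25);g=tcp(C,90,-25,.005)
print(pose(),g,rows(g,M)); im=vision.camera('wrist');cv2.imwrite('pics/w6.png',im)
E
```

```text
time: 10.5
position: [0.4996, 0.0931, 0.1206]
tool_rot: [0.599, -0.379, 0.594, -0.382]
ft_force: [-0.6, -0.5, -0.8]
grip_width: 0.087
(array([0.49961151, 0.09313883, 0.12056861]), array([ 0.59856693, -0.37928305,  0.59351286, -0.38158156])) [0.5015     0.09161309 0.03353154] (array([-0.0705,  0.1592,  0.0045]), array([ 0.0003,  0.0025, -0.0005]))
```

View pics/w6.png

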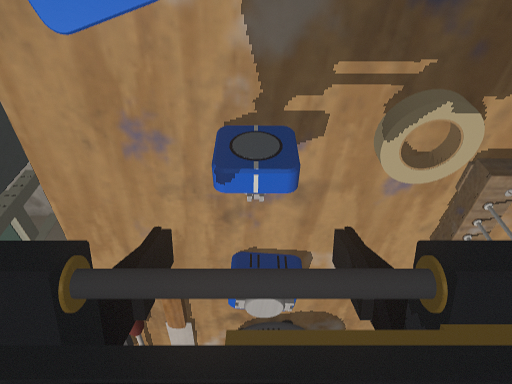

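```bash
python3 -m crank '[[-0.035,0.08,0.002,0,0.001,0,1],[-0.06,0.14,0.004,0,0.002,0,1],[-0.07,0.159,0.0045,0,0.0025,0,1],[-0.07,0.159,0.0045,0,0.0025,0,1],[-0.07,0.159,0.0045,0,0.0025,0,-1],[-0.07,0.159,0.0045,0,0.0025,0,-1],[-0.07,0.159,0.0045,0,0.0025,0,-1],[-0.07,0.159,0.0045,0,0.0025,0,-1],[-0.07,0.159,0.0045,0,0.0025,0,-1],[-0.07,0.159,0.0045,0,0.0025,0,-1]]'
python3 - <<'E'
from h import *; from fk import *
p,q=pose();print(p);M0=R.from_quat(q).as_matrix();qj=robot.get_obs()['q']
C=[.5015,.06,.13];M=tl(90,65);t=tcp(C,90,65,.005)
o=path(p+[0,0,.05],M0,t,M,qj);print(o[-1],max(e for _,e in o),np.abs(np.diff([a for a,_ in o],axis=0)).max())
print(rows(p+[0,0,.08],M0),rows(t,M),t)
E
```

```text
time: 11.8
position: [0.5033, 0.0889, 0.0363]
tool_rot: [0.594, -0.381, 0.598, -0.379]
ft_force: [-1.2, 1.3, 5.3]
grip_width: 0.0579
[0.50332757 0.08892701 0.03629139]
(array([-0.60027758,  0.86686691,  1.78531833,  0.85489545,  1.4380672 ,
       -1.16868595]), np.float64(1.6653345369377348e-15)) 6.551009734678814e-13 0.20115971446862901
(array([ 0.0675, -0.145 ,  0.0005]), array([0., 0., 0.])) (array([ 0.1416, -0.1455, -0.0026]), array([-0.0019, -0.0017,  0.4998])) [0.5015     0.05546846 0.13211309]
```

```bash
python3 -m crank '[[0.03,-0.07,0,0,0,0,-1],[0.0675,-0.145,0,0,0,0.05,-1],[0.09,-0.145,0,0,0,0.11,-1],[0.11,-0.145,0,0,0,0.17,-1],[0.12,-0.145,0,0,0,0.23,-1],[0.14,-0.145,-0.002,0,0,0.29,-1],[0.14,-0.145,-0.002,0,0,0.35,-1],[0.14,-0.145,-0.002,0,0,0.41,-1],[0.14,-0.145,-0.002,-0.002,-0.002,0.47,-1],[0.14,-0.145,-0.002,-0.002,-0.002,0.5,-1]]' && python3 -m crank '[[0,0,0,0,0,0,-1],[0,0,0,0,0,0,-1]]'
python3 - <<'E'
from h import *
p,q=pose(); print(R.from_quat(q).as_matrix().round(3)); crop('scene',180,100,330,270,4,'s7.png'); im=vision.camera('wrist');cv2.imwrite('pics/w7.png',im)
t=tcp([.5,.08,.024],90,65,.005);print(t,rows(t,tl(90,65)))
E
```

```text
time: 13.05
position: [0.5028, 0.0544, 0.1302]
tool_rot: [-0.151, 0.69, -0.152, 0.691]
ft_force: [0.5, 0.9, -1.4]
grip_width: 0.0574
time: 13.3
position: [0.502, 0.0563, 0.131]
tool_rot: [-0.154, 0.69, -0.153, 0.69]
ft_force: [-0.3, 0.9, -0.9]
grip_width: 0.0575
[[ 0.001 -0.001  1.   ]
 [-0.424  0.906  0.001]
 [-0.906 -0.424  0.   ]]
[0.5        0.07546846 0.02611309] (array([ 0.1757,  0.1236, -0.0044]), array([0.0004, 0.0008, 0.0004]))
```

View pics/s7.png

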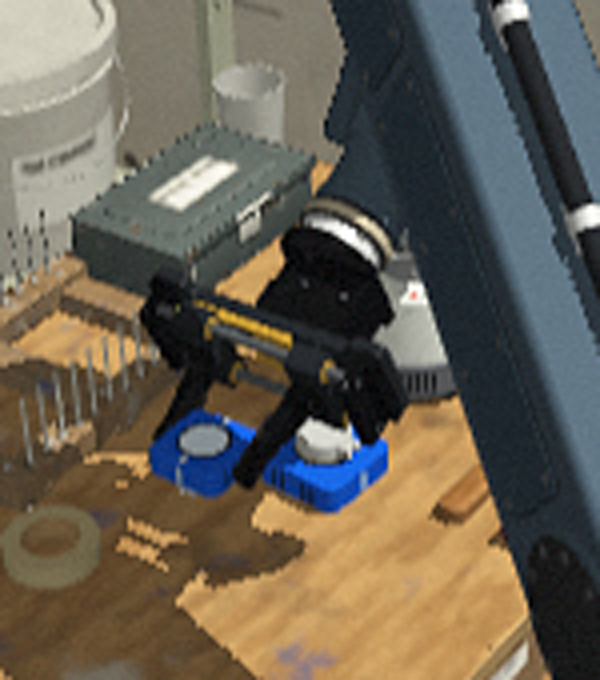

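View pics/w7.png

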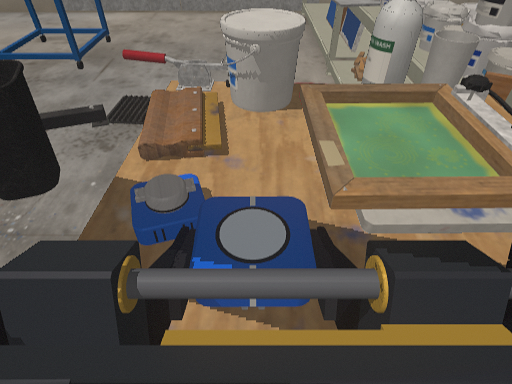

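```bash
python3 -m crank '[[0.06,0.04,-0.002,0,0,0,-1],[0.12,0.085,-0.004,0,0,0,-1],[0.16,0.115,-0.004,0,0,0,-1],[0.173,0.125,-0.004,0,0,0,-1],[0.173,0.125,-0.004,0,0,0,-1],[0.173,0.125,-0.004,0,0,0,-1]]'; python3 -m crank '[[0.0018,0.0008,0,0,0,0,-1],[0.0018,0.0008,0,0,0,0,-1],[0.0018,0.0008,0,0,0,0,-1]]'
```

```text
time: 14.15
position: [0.5006, 0.0761, 0.0273]
tool_rot: [-0.153, 0.69, -0.153, 0.691]
ft_force: [0.3, -0.4, -0.4]
grip_width: 0.0577
time: 14.52
position: [0.5002, 0.0761, 0.0254]
tool_rot: [-0.153, 0.69, -0.153, 0.691]
ft_force: [0.5, -0.9, -1.0]
grip_width: 0.0575
```

```bash
python3 -m crank '[[0.0018,0.0008,0,0,0,0,-1],[0.0018,0.0008,0,0,0,0,-1],[0.0018,0.0008,0,0,0,0,-1]]'; python3 -m crank '[[0.0012,0.0006,0,0,0,0,-1],[0.0012,0.0006,0,0,0,0,-1],[0.0012,0.0006,0,0,0,0,-1]]'
```

```text
time: 14.9
position: [0.5001, 0.0762, 0.0242]
tool_rot: [-0.153, 0.69, -0.152, 0.691]
ft_force: [-0.2, -0.1, -1.2]
grip_width: 0.0576
time: 15.28
position: [0.5001, 0.0763, 0.0236]
tool_rot: [-0.153, 0.69, -0.152, 0.691]
ft_force: [0.2, 0.4, -0.7]
grip_width: 0.0577
```

```bash
python3 -m crank '[[0.0018,0.0008,0,0,0,0,-1],[0.0018,0.0008,0,0,0,0,-1],[0.0018,0.0008,0,0,0,0,-1]]'; python3 -m crank '[[0.0012,0.0006,0,0,0,0,-1],[0.0012,0.0006,0,0,0,0,-1],[0.0012,0.0006,0,0,0,0,-1]]'
python3 - <<'E'
from h import *
crop('scene',190,170,270,250,6,'s8.png')
E
```

```text
time: 15.65
position: [0.5001, 0.0762, 0.0235]
tool_rot: [-0.152, 0.69, -0.152, 0.691]
ft_force: [-0.9, -2.3, 4.7]
grip_width: 0.058
time: 16.02
position: [0.5001, 0.0763, 0.0234]
tool_rot: [-0.152, 0.69, -0.151, 0.691]
ft_force: [-0.5, -4.7, 8.6]
grip_width: 0.0581
```

View pics/s8.png

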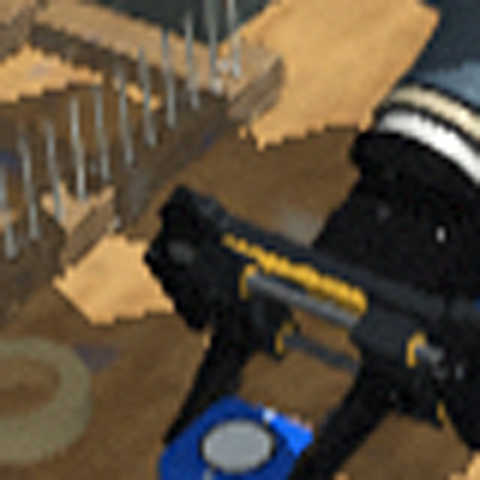

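```bash
python3 -m crank '[[0,0,0,0,0,0,1],[0,0,0,0,0,0,1],[0,0,0,0,0,0,1],[0,0,0,0,0,0,1],[0,-0.08,0,0,0,0,1],[0,-0.18,0,0,0,0,1],[-0.08,-0.22,0,0,0,0,1],[-0.12,-0.22,0,0,0,0,1],[-0.12,-0.22,0,0,0,0,1]]'
python3 - <<'E'
from h import *; from fk import *
p,q=pose();M0=R.from_quat(q).as_matrix();qj=robot.get_obs()['q']
t=np.array([.5,.083,.16]);M=tl(90,0)
o=path(p,M0,t,M,qj);print(p,o[-1],max(e for _,e in o),np.abs(np.diff([a for a,_ in o],axis=0)).max())
print(rows(t,M))
im=vision.camera('wrist');cv2.imwrite('pics/w9.png',im)
E
```

```text
time: 17.2
position: [0.4997, 0.0029, 0.1233]
tool_rot: [-0.154, 0.69, -0.152, 0.691]
ft_force: [-0.9, 0.6, 0.6]
grip_width: 0.0871
[0.49973845 0.00285838 0.12331759] (array([-5.65924516e-02,  4.84287450e-01,  1.80187092e+00,  2.70397309e-16,
        8.55434280e-01, -5.65924516e-02]), np.float64(2.7755575615628914e-16)) 1.998074594666832e-09 0.13032640204590396
(array([-0.1342,  0.1143,  0.001 ]), array([ 1.000e-04,  8.000e-04, -3.612e-01]))
```

View pics/w9.png

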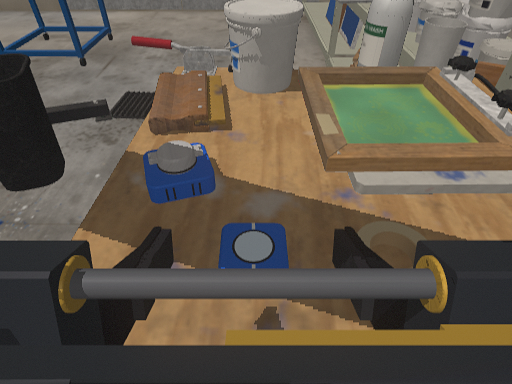

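The lid now stands right way up, with its window at about (253,246). Next I'll rotate the tool to vertical above it.

```bash
python3 -m crank '[[-0.06,0.0,0,0,0,-0.06,1],[-0.1,0.04,0,0,0,-0.12,1],[-0.13,0.08,0,0,0,-0.18,1],[-0.134,0.114,0,0,0,-0.24,1],[-0.134,0.114,0.001,0,0,-0.3,1],[-0.134,0.114,0.001,0,0.001,-0.361,1],[-0.134,0.114,0.001,0,0.001,-0.361,1],[-0.134,0.114,0.001,0,0.001,-0.361,1]]'
python3 - <<'E'
from h import *
P=pose();im=vision.camera('wrist');cv2.imwrite('pics/w10.png',im);np.save('pw10.npy',np.concatenate(P));print(P)
crop('',200,120,300,200,8,'w10c.png',im)
E
```

```text
time: 18.25
position: [0.4998, 0.0822, 0.1582]
tool_rot: [-0.5, 0.502, -0.498, 0.5]
ft_force: [-0.4, -0.9, 0.1]
grip_width: 0.0869
(array([0.49984588, 0.08215844, 0.15820854]), array([-0.50010004,  0.50193228, -0.49815521,  0.49980528]))
```

View pics/w10c.png

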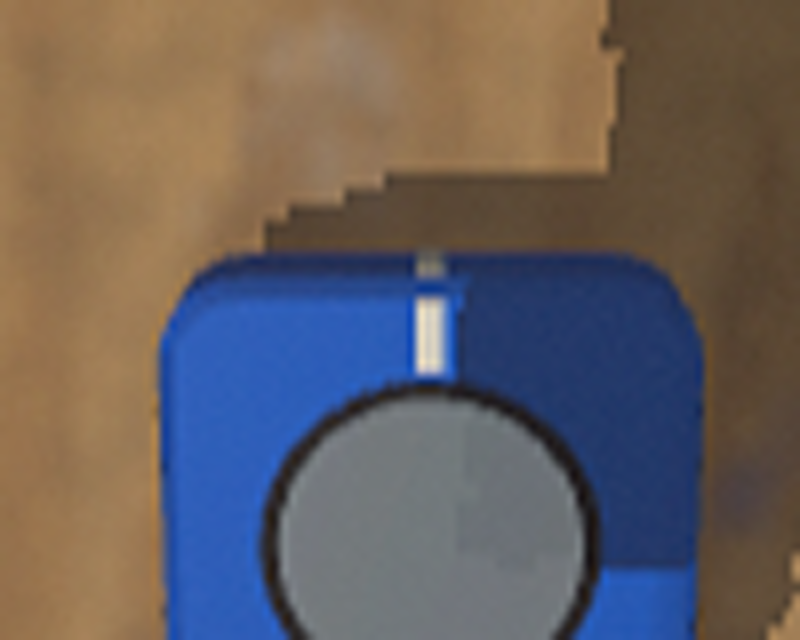

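Run:
```python
from h import *
im=cv2.imread('pics/w10.png');crop('',200,140,300,240,6,'w10d.png',im)
```

```text
(no output)
```

View pics/w10d.png

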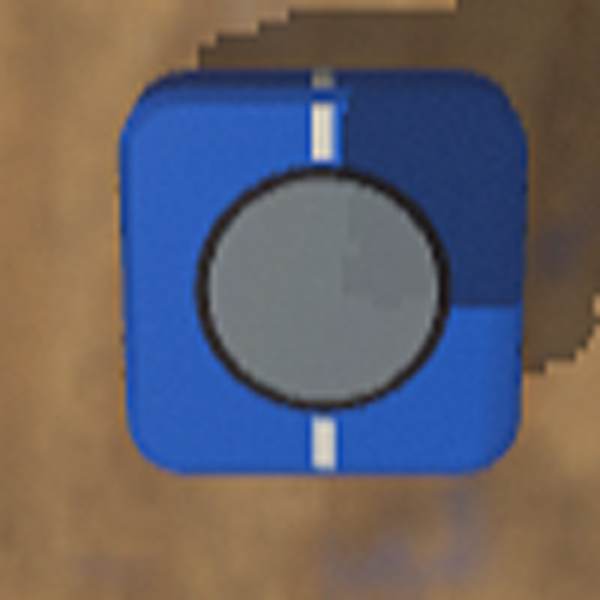

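Run:
```python
from h import *; from fk import *
a=np.load('pw10.npy');P=(a[:3],a[3:])
c=onz('wrist',253.8,188,.034,P);print(c)
t=np.array([c[0],c[1],.029]);print(rows(t,tl(90,0)))
```

```text
[0.50080206 0.08269167 0.034     ]
(array([-0.0018,  0.2586,  0.0024]), array([ 0.0012, -0.0007, -0.001 ]))
```

```bash
python3 -m crank '[[0,0.1,0.001,0,0,0,1],[-0.002,0.2,0.002,0,0,0,1],[-0.002,0.25,0.002,0.001,0,-0.001,1],[-0.002,0.258,0.002,0.001,0,-0.001,1],[-0.002,0.258,0.002,0.001,0,-0.001,1],[-0.002,0.258,0.002,0.001,0,-0.001,-1],[-0.002,0.258,0.002,0.001,0,-0.001,-1],[-0.002,0.258,0.002,0.001,0,-0.001,-1],[-0.002,0.258,0.002,0.001,0,-0.001,-1],[-0.002,0.258,0.002,0.001,0,-0.001,-1]]' 45;  python3 -m crank '[[0,0,0,0,0,0,-1],[0,-0.1,0,0,0,0,-1],[0,-0.2,0,0,0,0,-1],[0,-0.34,0,0,0,0,-1],[0,-0.34,0,0,0,0,-1],[0,-0.34,0,0,0,0,-1]]'
python3 - <<'E'
from h import *; from fk import *
o=robot.get_obs();print(o['q'].round(2),o['ft_force'])
p,q=pose();M0=R.from_quat(q).as_matrix()
t=np.array([.529,-.253,.19]);M=tl(21.5,0)
pp=path(p,M0,t,M,o['q']);print(pp[-1],max(e for _,e in pp))
pp=path(t,M,t-[0,0,.06],tl(-30,0),pp[-1][0]);print(pp[-1],max(e for _,e in pp))
print(rows(t,M))
E
```

```text
time: 19.55
position: [0.5013, 0.0831, 0.0309]
tool_rot: [0.5, -0.499, 0.501, -0.5]
ft_force: [-1.3, 1.1, 5.4]
grip_width: 0.0578
time: 20.3
position: [0.5007, 0.0832, 0.2003]
tool_rot: [0.5, -0.499, 0.501, -0.5]
ft_force: [-0.2, -0.5, -1.8]
grip_width: 0.0576
[-0.05  0.42  1.76 -0.    0.95 -0.05] [-0.21157275 -0.53276055 -1.82835674]
(array([-6.36806840e-01,  5.32478130e-01,  1.57818092e+00,  8.18288564e-11,
        1.03093360e+00,  5.58743698e-01]), np.float64(1.516504699594634e-09)) 1.516504699594634e-09
(array([-6.36806840e-01,  6.15763989e-01,  1.62488920e+00,  6.79873602e-11,
        9.00939462e-01,  1.45758826e+00]), np.float64(1.0548008577693224e-09)) 1.0548008577693224e-09
(array([0.6724, 0.0218, 0.0576]), array([-9.000e-04,  3.801e-01,  1.000e-04]))
```

```bash
python3 -m crank '[[0.1,-0.06,0,0,0.05,0,-1],[0.2,-0.1,0,0,0.1,0,-1],[0.33,-0.1,0,0,0.16,0,-1],[0.45,-0.1,0,0,0.22,0,-1],[0.55,-0.1,0.1,0,0.28,0,-1],[0.66,-0.1,0.15,0,0.34,0,-1],[0.70,-0.1,0.15,0,0.38,0,-1],[0.70,-0.1,0.15,0,0.38,0,-1],[0.70,-0.1,0.15,0,0.38,0,-1],[0.70,-0.1,0.15,0,0.38,0,-1]]';python3 -m crank '[[0,0,0,0,0,0,-1],[0,0,0,0,0,0,-1]]'
python3 - <<'E'
from h import *
P=pose();im=vision.camera('wrist');cv2.imwrite('pics/w11.png',im);np.save('pw11.npy',np.concatenate(P));print(P)
crop('scene',180,60,340,200,4,'s11.png')
E
```

```text
time: 21.55
position: [0.5748, -0.2651, 0.2503]
tool_rot: [0.133, -0.695, 0.695, -0.133]
ft_force: [-1.0, 0.4, -1.3]
grip_width: 0.0577
time: 21.8
position: [0.5755, -0.2662, 0.2515]
tool_rot: [0.132, -0.694, 0.695, -0.133]
ft_force: [-0.3, -0.3, -1.3]
grip_width: 0.0575
(array([ 0.57549606, -0.26619958,  0.25150646]), array([ 0.13161847, -0.69384241,  0.69539647, -0.1329776 ]))
```

View pics/w11.png

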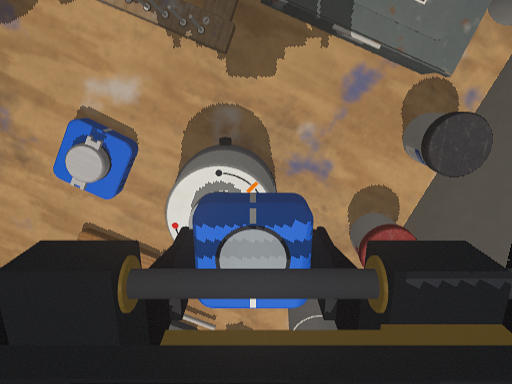

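View pics/s11.png

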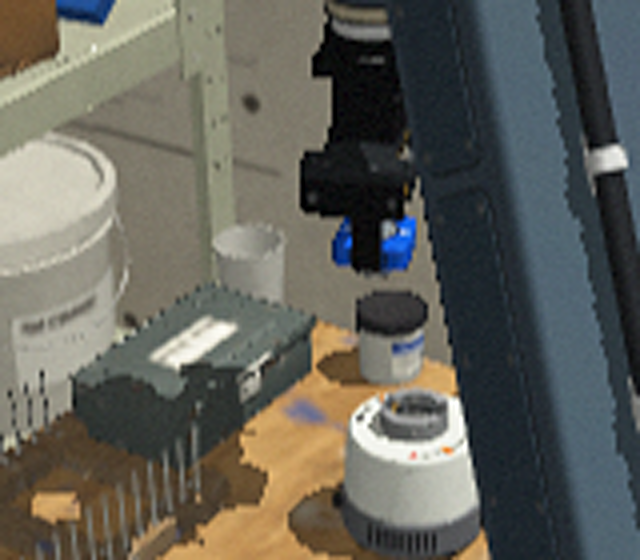

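Run:
```python
from h import *
print(rows([.475,-.274,.25],tl(21.5,0)))
```

```text
(array([ 0.1924,  0.0025, -0.0598]), array([-0.0008,  0.0002, -0.0005]))
```

```bash
python3 -m crank '[[0.1,0.002,-0.03,0,0,0,-1],[0.192,0.002,-0.06,0,0,0,-1],[0.192,0.002,-0.06,0,0,0,-1],[0.192,0.002,-0.06,0,0,0,-1],[0.192,0.002,-0.06,0,0,0,-1]]'
python3 - <<'E'
from h import *
P=pose();im=vision.camera('wrist');cv2.imwrite('pics/w12.png',im);np.save('pw12.npy',np.concatenate(P));print(P)
crop('',170,60,330,220,5,'w12c.png',im)
E
```

```text
time: 22.52
position: [0.4764, -0.2746, 0.2503]
tool_rot: [0.131, -0.694, 0.696, -0.133]
ft_force: [0.2, -0.8, -1.2]
grip_width: 0.0575
(array([ 0.4764118 , -0.27457329,  0.25028417]), array([ 0.13115469, -0.6935238 ,  0.69577022, -0.13314269]))
```

View pics/w12.png

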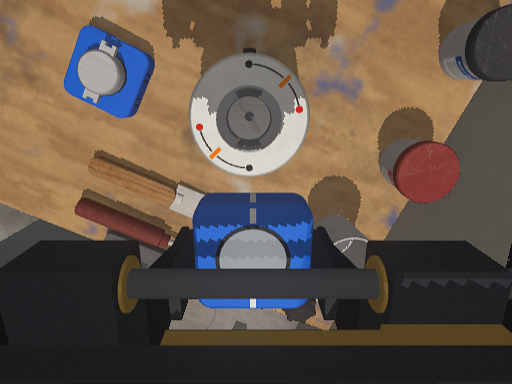

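View pics/w12c.png

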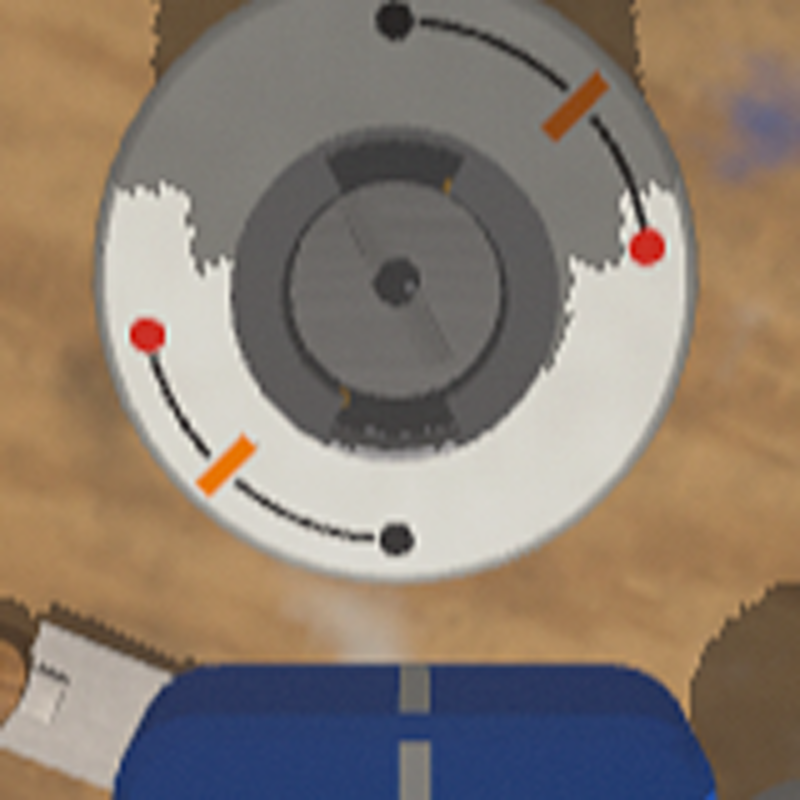

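Run:
```python
from h import *
a=np.load('pw12.npy');P=(a[:3],a[3:])
c=lambda x,y:(170+x/5,60+y/5)
A=onz('wrist',*c(395,20),.1,P);B=onz('wrist',*c(397,540),.1,P);print((A+B)/2,np.linalg.norm(A-B),np.degrees(np.arctan2(*(A-B)[1::-1])))
Rr=onz('wrist',*c(647,247),.1,P);S=onz('wrist',*c(148,335),.1,P);print((Rr+S)/2,np.linalg.norm(Rr-S))
A=onz('wrist',*c(575,106),.1,P);B=onz('wrist',*c(227,466),.1,P);print((A+B)/2,np.linalg.norm(A-B),np.degrees(np.arctan2(*(A-B)[1::-1])))
print('neck rim',onz('wrist',*c(396,289),.118,P))
# triangulate dots vs top
f=lambda x,y:(140+x/4,150+y/4)
print(tri([ray('wrist',*c(395,20),P),ray('top',*f(592,94))])[0],tri([ray('wrist',*c(397,540),P),ray('top',*f(643,226))])[0])
print('tool yaw',np.degrees(np.arctan2(*(-R.from_quat(P[1]).as_matrix()[:2,0])[::-1])))
# lid top edge line in tool frame: pixel (253,193..) 
Mt=R.from_quat(P[1]).as_matrix()
X=onz('wrist',253,60+720/5,P[0][2]-.0069+.010,P);print('lid top edge tool frame',Mt.T@(X-P[0]))
```

```text
[ 0.52996154 -0.25157996  0.1       ] 0.09047486197860871 21.63829801142121
[ 0.52994931 -0.25153997  0.1       ] 0.09030430465560796
[ 0.5299413  -0.25154602  0.1       ] 0.08828060417147572 -23.186129511232043
neck rim [ 0.53143921 -0.25109962  0.118     ]
[ 0.56995352 -0.23581006  0.11254058] [ 0.48674316 -0.26979469  0.09496328]
tool yaw 21.542550928735455
lid top edge tool frame [-0.02895521 -0.00303416  0.00084583]
```

Run:
```python
from h import *
print(rows([.530,-.251,.175],tl(21.6,0)))
```

```text
(array([-0.1168,  0.1505, -0.0046]), array([-0.001 , -0.0003, -0.0006]))
```

```bash
python3 -m crank '[[-0.08,0.03,-0.003,0,0,0,-1],[-0.117,0.1,-0.0046,-0.001,0,-0.0006,-1],[-0.117,0.15,-0.0046,-0.001,0,-0.0006,-1],[-0.117,0.15,-0.0046,-0.001,0,-0.0006,-1],[-0.117,0.15,-0.0046,-0.001,0,-0.0006,-1],[-0.117,0.15,-0.0046,-0.001,0,-0.0006,-1]]' 55
python3 - <<'E'
from h import *
P=pose();print(P,rows([.530,-.251,.155],tl(21.6,0)))
im=vision.camera('wrist');cv2.imwrite('pics/w13.png',im)
E
```

```text
time: 23.32
position: [0.5296, -0.2514, 0.1764]
tool_rot: [0.131, -0.694, 0.695, -0.132]
ft_force: [0.1, -0.1, -1.4]
grip_width: 0.0574
(array([ 0.52962817, -0.25137141,  0.17644007]), array([ 0.13148068, -0.69424216,  0.69516007, -0.13226158])) (array([-0.0009,  0.0429, -0.0005]), array([-0.0005, -0.0006, -0.0003]))
```

View pics/w13.png

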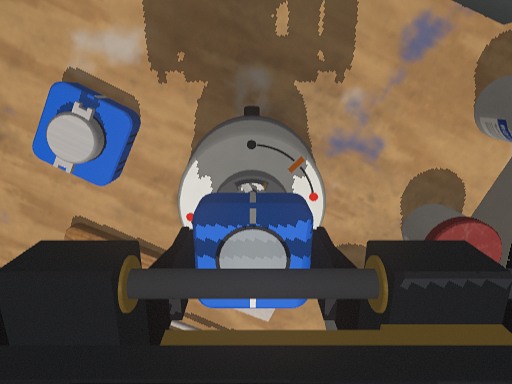

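```bash
python3 -m crank '[[-0.001,0.043,-0.0005,-0.0005,0,0,-1],[-0.001,0.043,-0.0005,-0.0005,0,0,-1],[-0.001,0.043,-0.0005,-0.0005,0,0,-1],[-0.001,0.05,-0.0005,-0.0005,0,0,-1],[-0.001,0.056,-0.0005,-0.0005,0,0,-1],[-0.001,0.06,-0.0005,-0.0005,0,0,-1],[-0.001,0.06,-0.0005,-0.0005,0,0,-1]]'
```

```text
time: 24.25
position: [0.5291, -0.2501, 0.1448]
tool_rot: [-0.132, 0.696, -0.694, 0.131]
ft_force: [-0.8, -0.5, -1.3]
grip_width: 0.0574
```

```bash
python3 -m crank '[[0,0.004,0,0,0,0,-1],[0,0.008,0,0,0,0,-1],[0,0.008,0,0,0,0,-1]]'; python3 -m crank '[[0,0.004,0,0,0,0,-1],[0,0.006,0,0,0,0,-1],[0,0.008,0,0,0,0,-1],[0,0.008,0,0,0,0,-1]]'
```

```text
time: 24.62
position: [0.529, -0.2501, 0.1408]
tool_rot: [-0.132, 0.696, -0.694, 0.131]
ft_force: [-0.4, 0.4, -0.9]
grip_width: 0.0576
time: 25.12
position: [0.5291, -0.2502, 0.1369]
tool_rot: [-0.132, 0.696, -0.694, 0.131]
ft_force: [0.8, -0.2, -1.2]
grip_width: 0.0576
```

```bash
python3 -m crank '[[0,0.002,0,0,0,0,-1],[0,0.004,0,0,0,0,-1],[0,0.004,0,0,0,0,-1]]'; python3 -m crank '[[0,0.002,0,0,0,0,-1],[0,0.003,0,0,0,0,-1],[0,0.003,0,0,0,0,-1]]'
```

```text
time: 25.5
position: [0.5292, -0.2502, 0.135]
tool_rot: [-0.132, 0.696, -0.694, 0.132]
ft_force: [-0.6, -0.0, -0.4]
grip_width: 0.0574
time: 25.88
position: [0.5292, -0.2502, 0.135]
tool_rot: [-0.132, 0.695, -0.694, 0.132]
ft_force: [-1.6, 1.4, 7.0]
grip_width: 0.0578
```

```bash
python3 -m crank '[[0,-0.0006,0,0,0,0,-1],[0,-0.0006,0,0,0.03,0,-1],[0,-0.0006,0,0,0.06,0,-1],[0,-0.0006,0,0,0.09,0,-1],[0,-0.0006,0,0,0.12,0,-1],[0,-0.0006,0,0,0.15,0,-1],[0,-0.0006,0,0,0.15,0,-1]]'
python3 - <<'E'
from h import *
o=robot.get_obs();P=pose();M=R.from_quat(P[1]).as_matrix();print(P[0],o['ft_force'],o['moment'],np.degrees(np.arctan2(-M[1,0],-M[0,0])),M[2])
E
```

```text
time: 26.75
position: [0.5303, -0.2505, 0.1349]
tool_rot: [0.034, 0.707, -0.706, -0.033]
ft_force: [1.6, 2.1, 5.7]
grip_width: 0.0577
[ 0.53031217 -0.25053687  0.13494616] [1.56669986 2.1154107  5.69362287] [ 0.17606055 -0.08536729 -0.00737573] -5.427489501916454 [-1.06169782e-03 -9.99999028e-01 -9.04065720e-04]
```

Run:
```python
from h import *
im=vision.camera('wrist');cv2.imwrite('pics/w14.png',im);P=pose();np.save('pw14.npy',np.concatenate(P))
m=[robot.get_obs()['moment'] for _ in range(3)];print(m)
```

```text
[array([ 0.17724835, -0.12007558,  0.03229689]), array([ 0.17724835, -0.12007558,  0.03229689]), array([ 0.17724835, -0.12007558,  0.03229689])]
```

View pics/w14.png

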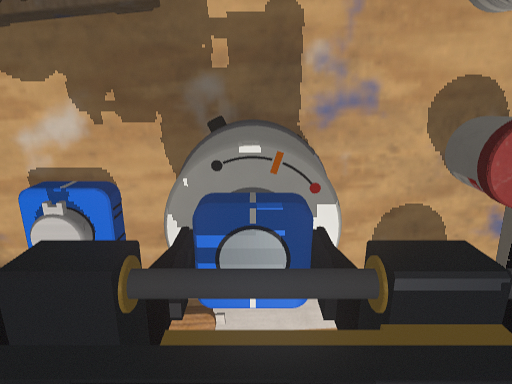

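```bash
python3 -m crank '[[0,0,0,0,0.03,0,-1],[0,0,0,0,0.06,0,-1],[0,0,0,0,0.09,0,-1],[0,0,0,0,0.1,0,-1],[0,0,0,0,0.1,0,-1],[0,0,0,0,0.1,0,-1],[0,0,0,0,0.1,0,-1],[0,0,0,0,0.1,0,-1]]'
python3 - <<'E'
from h import *
o=robot.get_obs();P=pose();M=R.from_quat(P[1]).as_matrix();print(P[0],o['ft_force'],o['moment'],np.degrees(np.arctan2(-M[1,0],-M[0,0])),M[2])
im=vision.camera('wrist');cv2.imwrite('pics/w15.png',im);np.save('pw15.npy',np.concatenate(P))
crop('scene',240,130,320,210,6,'s15.png')
crop('top',250,150,340,230,7,'t15.png')
E
```

```text
time: 27.8
position: [0.5303, -0.2508, 0.135]
tool_rot: [0.144, 0.693, -0.692, -0.143]
ft_force: [0.2, 0.6, 5.7]
grip_width: 0.0576
[ 0.53033717 -0.25075227  0.13496038] [0.23165078 0.59841277 5.65648063] [ 0.20525505 -0.10569917  0.0737366 ] -23.38280635388846 [-1.00968897e-03 -9.99999021e-01 -9.68886997e-04]
```

View pics/w15.png

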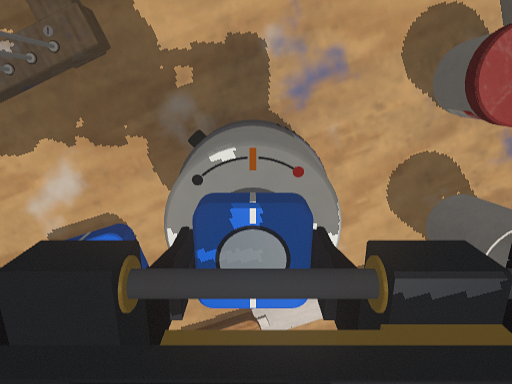

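View pics/s15.png

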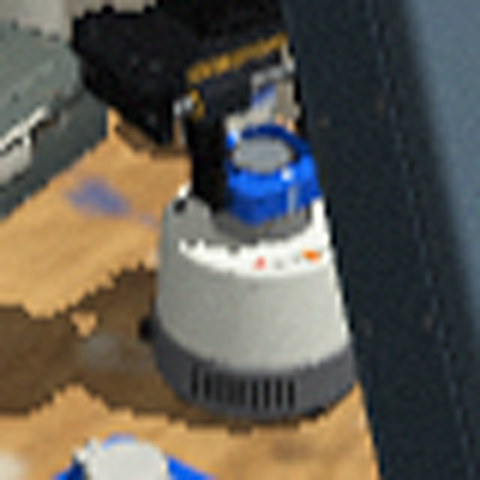

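```bash
python3 -m crank '[[0,0,0,0,0,0,-1],[0,0,0,0,0,0,-1],[0,0,0,0,0,0,-1],[0,0,0,0,0,0,-1]]'
python3 - <<'E'
from rig import robot
print(robot.get_obs()['moment']); print(robot.hand_in())
E
```

```text
time: 28.45
position: [0.5303, -0.2507, 0.1349]
tool_rot: [0.144, 0.693, -0.692, -0.143]
ft_force: [1.1, 0.8, 5.5]
grip_width: 0.0573
[ 0.0861615  -0.13988602  0.10269929]
the job is handed in; nothing more can be done
None
```

The small lid was turned over, lowered fully home and twisted clockwise to the orange half-turn marks. I handed the job in at about 28.5 s with the lid still gripped there; the rig reported no verdict.

I turned the lid in two 90° steps, standing it on its side and regripping in between. I then set it down window-up and took it again with the tool vertical before inserting it.

**Fully home:** contact came at TCP height 0.135 m, exactly the height worked out for the cap resting on the rim. There was no side force on the way in.

**Half turn:** the tool stands at a yaw of −23.4°, and the orange bars measured −23.2°. In the last wrist picture the lid's white line is in the same pixel column as the orange bar, about 253. In four readings the vertical moment was −0.01 and 0.03 N m part-way round, then 0.07 and 0.10 N m at the half turn. It is a noisy reading, but it fits the spring's 0.11 N m there.

**Grip:** finger opening was 57.3 mm on the 58 mm cap, at 55 N. The downward push was about 5.5 N, and the pose was steady.

**Disagreements:**
- The top camera put the mill's axis about 2 to 3 mm from the wrist camera's estimate. I used the wrist value, corrected by about 1 mm towards the lid as seen in the gripper, and the fit confirmed it.
- One look over the mill first went the wrong way by about 10 cm, in free air.

I did not check the cup, ink jar, tape roll and spatula separately at the end. The arm passed clear of them and no unexpected contact force was read.

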